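Index the reading head to the next sample

TASK

On the indexing stand, move the reading head from the pear to the round screw-capped cup: hook a fingertip under the pull ring of the spring index pin, lift the pin out of its hole, swing the arm one hole round until the head is over the cup, and let the pin drop fully into that hole. Do not pinch the ring, do not force the arm against the seated pin, and do not disturb the samples or anything else on the counter; finish clear of everything.

Things in the scene. Friction and masses are not known exactly. Their poses are not given: they have to be found in the camera images.
- stand: Grey indexing stand, fixed. Origin on the counter under the arm's vertical axis; z up; x points from the ring at the start to the axis (roughly right). On its -x side a 30 mm high index plate, outer radius 168 mm, with three 13 mm holes at 140 mm radius, 28 deg apart. On its +y side a 6 mm high sample shelf with stations at 168 mm radius, in directions 57, 85 and 113 deg from x.
- swing (a joint): Arm angle about the stand's vertical axis, rad, anticlockwise from above. 0: middle hole, head over the middle station (85 deg; start). +0.489: head over the 113 deg station; -0.489: head over the 57 deg station. Ring and head turn together as one rigid arm. Stays where left (friction about 1 N at the ring); 0.01 rad play with the pin seated; stops at +-0.64.
- pin (a joint): Lift of the spring index pin, m. 0: fully seated. Above 0.010 it is clear and the arm can swing; let go between holes it rides on the plate at about 0.010 and drops in over a hole (10 mm pin, round nose). Upper stop 0.024. The spring pushes down with 4 N seated, about 8 N at the top.
- ring_bar (a point): Middle of the top bar of the upright, stiff pull ring on the pin, at the arm's near left end, 140 mm from the stand's axis and 132 mm above the counter when seated. 6 mm round steel bar; opening 56 mm wide, 44 mm high, corners rounded by 12 mm. Axes: x through the opening, along the arm towards the column; y along the bar; z up.
- ring_window (a point): Middle of the ring's opening, 25 mm below ring_bar, same axes. Below the ring is the arm's lever, 30 mm wide, top 53 mm above the counter, with the round pin guide up to 73 mm. The arm's column, 40 mm thick, top at 145 mm, stands 140 mm beyond the ring.
- head (a point): Centre of the dark lens under the white round reading head (56 mm diameter, underside 94 mm above the counter) on the arm's other branch, 168 mm from the axis, 95 deg round from the ring's branch.
- sample_cup: Round specimen cup with a screw cap, filled with beans, 62 mm diameter, 73 mm high, standing loose on one of the two stations beside the middle one. Origin at the centre of its underside. The head must go over this one.
- sample_box: White tapered plastic trough upside down like a small block, 77 x 51 x 56 mm, loose on the other station beside the middle one. Origin at the centre of its underside.
- sample_pear: Pear, 52 mm wide, 76 mm high, standing loose on the middle station, under the head at the start. Origin at the centre of its underside.
- petri: Stack of petri dishes, 90 mm wide, 32 mm high, loose bystander. Origin at the centre of its underside.
- clock: White lab timer, 66 x 66 x 19 mm, loose bystander. Origin at the centre of its underside.
- bottle: Reagent bottle, 56 mm diameter, 101 mm high, loose bystander. Origin at the centre of its underside.
- apple: Apple, 69 mm, loose bystander. Origin at the centre of its underside.
- notebook: Notebook, 210 x 153 x 16 mm, loose bystander. Origin at the centre of its underside.
- forceps1: Forceps, 128 mm long, 9 mm high, loose bystander. Origin at the centre of its underside.

How it is judged:
On the way, in this order (a step that is already met when the one before it is completed fails the run):
1. the index pin is lifted out of its hole with the arm still at the middle hole (value of joint pin above 0.006 m and horizontal distance between head and sample_cup above 0.055 m), for 0.02 s.
2. the arm swings towards the cup with the pin up (value of joint pin above 0.006 m and horizontal distance between head and sample_cup below 0.05 m), for 0.02 s.
At the end, for the whole second after the job is handed in: the reading head stands over the screw-capped cup (lens centre within 15 mm of the cup's axis, seen from above), the index pin is seated in that hole (lift under 2 mm) and the arm is at rest (horizontal distance between head and sample_cup below 0.015 m and value of joint pin below 0.002 m and velocity of joint swing between -0.05 and 0.05 rad/s); the robot touches nothing.
It fails at once if a sample was pushed (more than 8 mm), lifted or tipped (distance of any of sample_cup, sample_box, sample_pear from where it was at the start of the episode above 0.008 m or angle between sample_cup's own z axis and vertical above 0.3 rad).
It fails at once if another thing on the counter was moved more than 20 mm (distance of any of petri, clock, bottle, apple, notebook, forceps1 from where it was at the start of the episode above 0.02 m).
It fails at once if the ring was pinched between the fingers (its bar lay at the grasp point) instead of hooked (contact force between the fingers and pin above 1 N and x of the grasp point in the frame of ring_bar between -0.007 and 0.007 m and ((z of the grasp point in the frame of ring_bar between -0.007 and 0.012 m and y of the grasp point in the frame of ring_bar between -0.04 and 0.04 m) or (z of the grasp point in the frame of ring_bar between -0.055 and 0.007 m and y of the grasp point in the frame of ring_bar between 0.025 and 0.037 m) or (z of the grasp point in the frame of ring_bar between -0.055 and 0.007 m and y of the grasp point in the frame of ring_bar between -0.037 and -0.025 m))).
It fails at once if the arm was forced (more than 45 N on the arm or its ring) (contact force between any of the fingers, the arm and swing above 45 N).
It also fails if it takes over 42 s, if anything falls off the work surface, if the arm or the gripper's body presses on something with over 40 N, if the wrist force passes 120 N, or if a joint passes its speed limit or range.

ROBOT

A 6-joint arm with a two-finger parallel gripper is mounted at the origin on a cart in front of the work surface, level with it; the furniture and walls round the work are solid. World frame = base frame: x ahead of the robot, y to its left, z up, the work surface at z = 0. Lengths are in m, angles in rad, forces in N, time in s.
With the tool pointing down it reaches from about 0.25 to 0.725 m from the base axis. Payload 4 kg.
Tool frame: the origin (TCP) lies midway between the tips of the shut fingers; the grasp point (between the pads) lies 19 mm behind it; z points along the fingers, y is the line along which they close (so a half turn about z gives the same grasp; the last joint's range is limited). The gripper opens to 85 mm and grips with 20 to 120 N. Pads are 22 mm wide; open, the fingers measure 114 mm over their backs; the gripper's body (76 mm by 85 mm) begins 54 mm behind the grasp point. The pads swing forward as they close: fully open they stand 13 mm farther back than shut.
Start: joints at [1.336, 0.241, 0.005, 1.335, 0, 1.571], TCP at [0.116, 0.486, 0.231] pointing down, gripper open.
Joint ranges: [-2.72, 2.72], [-1.05, 1.87], [-1.09, 1.28], [-1.99, 2.15], [-1.42, 1.44], [-3.14, 3.14]. Speed limits (rad/s): [2.79, 2.79, 3.14, 3.14, 3.14, 3.14].

INTERFACE

Orientations are given as [roll, pitch, yaw] about the fixed x, y, z axes, in that order (R = Rz(yaw) Ry(pitch) Rx(roll)).
In Python, from station import manip, fingers, solve_ik, readout, vision, job gives the robot as it stands. Calls block until the motion is done:
- manip.goto(position, orientation): joint-space move of the TCP to a pose.
- manip.servo_line(position, attitude=None, vel=0.15): straight line of the TCP; attitude=None keeps the orientation; vel is the mean speed in m/s.
- manip.move_joints(angles): joint-space move.
- fingers.move_gripper(opening): finger opening in m; the grip force is fixed at half the most; returns when the fingers have stopped.
- manip.hold(seconds).
- solve_ik(position, orientation): joint angles nearest the present ones, or None.
- readout.sense(): the state.
- vision.camera(name): name is "scene" or "top"; returns (picture, depth): 400x640x3 uint8, red, green, blue; 400x640 float32, m along the optical axis (not along the pixel's ray), 0 where there is no reading.
- vision.camera_model(name): a dict with "camera_matrix" (3x3 intrinsics, pixels), "position" and "rotation" of the camera in the world. Camera axes: x right, y down, z forward; pixel columns grow to the right and rows downward; lengths in m; the calibration is good to about 2 mm. A picture is of the moment at which its call begins. camera_model takes no time and is no camera call.
A pose or a line that the arm cannot do raises manip.Unreachable and nothing moves.
- job.hand_in(): hands the job in; it is judged then, once.
Trained networks look in the newest picture that a camera, given by its name, has taken for a name from the list of things; names that differ only in an ending like _2 or _b are one class to them, and where a whole thing is asked for, a point or a joint stands for the part that bears it (a point fixed in the world has none). Each returns a list of dicts, best first, with "score" (0 to 1); they miss things now and then, are a little off and sometimes report something else, mostly with a low value. They report only what shows in the picture. A call takes as long as a camera call.
- vision.cut_out(camera, target): "pixels" (400x640 bool, what is visible of it).
- vision.spot_point(camera, target): "location" ([x, y, z] in m, in world coordinates, good to about 4 mm: a listed point, or the origin of a listed thing).
The state is a dict: "clock": time; "joints": joint angles; "joint_vel": joint speeds; "joint_torque": joint torques, N m; "ee_pos": TCP position; "orientation": TCP orientation; "wrist_force": force on the tool from outside, world axes, zero at the start; "moment": the same for the moment, N m; "opening": finger opening in m; "grip_force": force on a finger pad.
Only numpy, scipy, OpenCV 4.12 (cv2) and the standard library are available. Lean on these libraries where they do the work, as an engineer would, in place of code of your own. Each camera call takes 0.05 s, during which the arm holds its last target. There are 200 camera calls.

## Working session

There is one attempt and no reset: what is moved stays moved. The work goes in short steps, each a Python script; the robot and the scene stay as the last script left them, time stands still between calls to the robot, and variables do not carry over. Pictures are saved under pics/ and viewed, at most 10 in all, crops included, and the job is handed in when it is done.

```bash
ls; mkdir -p pics
python3 - <<'E'
from station import *
import cv2, numpy as np
for c in ("scene","top"):
    im,d=vision.camera(c); cv2.imwrite(f"pics/{c}0.png",im[:,:,::-1])
    m=vision.camera_model(c); print(c,np.round(m["position"],3),np.round(m["rotation"],3).tolist(),m["camera_matrix"])
    for t in ["stand","ring_bar","ring_window","head","sample_cup","sample_box","sample_pear","petri","clock","bottle","apple","notebook","forceps1"]:
        r=vision.spot_point(c,t)
        print(t,[(np.round(x["location"],3).tolist(),round(x["score"],2)) for x in r[:2]])
print(readout.sense())
E
```

```text
pics
scene [ 0.298 -0.715  0.907] [-2.298, -0.003, -0.283] [[454.93220906   0.         323.0917599 ]
 [  0.         454.93220906 198.91843704]
 [  0.           0.           1.        ]]
stand [([0.576, 0.144, -0.002], 0.84), ([0.736, 0.197, 0.094], 0.53)]
ring_bar [([0.521, 0.272, 0.133], 0.64)]
ring_window [([0.522, 0.272, 0.109], 0.65)]
head [([0.739, 0.198, 0.093], 0.64), ([0.524, 0.273, 0.108], 0.38)]
sample_cup [([0.694, 0.266, 0.005], 0.87), ([0.736, 0.195, 0.003], 0.36)]
sample_box []
sample_pear [([0.739, 0.198, 0.003], 0.68)]
petri [([0.448, -0.202, -0.005], 0.95)]
clock [([0.558, -0.06, 0.001], 0.65)]
bottle [([0.46, -0.056, -0.0], 0.84), ([0.451, -0.202, 0.001], 0.41)]
apple [([0.557, -0.211, 0.003], 0.68), ([0.738, 0.199, 0.093], 0.41)]
notebook [([0.369, 0.451, -0.001], 0.91)]
forceps1 [([0.542, 0.518, 0.0], 0.59)]
top [-0.072  0.043  1.638] [-2.756, -0.008, -1.405] [[512.57987201   0.         322.80613716]
 [  0.         512.57987201 204.67499579]
 [  0.           0.           1.        ]]
stand [([0.578, 0.146, 0.0], 0.59), ([0.564, -0.062, 0.002], 0.43)]
ring_bar [([0
[... 514 characters left out ...]
542, 0.515, 0.0], 0.52)]
{'clock': 1.4, 'joints': array([1.33597754e+00, 2.40602023e-01, 4.99950315e-03, 1.33516682e+00,
       2.70892840e-05, 1.57078141e+00]), 'joint_vel': array([ 0.00054617,  0.00068444,  0.00026632, -0.00034298, -0.00044103,
       -0.00062704]), 'joint_torque': array([-1.40170946e-04, -3.72206461e+01,  2.52684939e+01,  1.37611041e-03,
       -4.92494962e-05, -4.44749901e-06]), 'ee_pos': array([0.11632832, 0.48629247, 0.23130526]), 'orientation': array([ 3.14156566e+00, -2.70888815e-05,  2.90678879e+00]), 'wrist_force': array([0.28110869, 0.61832015, 0.92119647]), 'moment': array([-0.02358225,  0.0189766 , -0.01747043]), 'grip_force': 0.0, 'opening': 0.0854250112022166}
```

```bash
cat > h.py <<'E'
from station import *
import numpy as np
from scipy.spatial.transform import Rotation as Ro
# tool orientation: pointing heading a (rad, world), pitched down by t, rolled r about own axis
def ori(a,t=0.,r=0.):
    z=np.array([np.cos(a)*np.cos(t),np.sin(a)*np.cos(t),-np.sin(t)])
    y=np.array([-np.sin(a),np.cos(a),0]); x=np.cross(y,z)
    R=Ro.from_matrix(np.c_[x,y,z])*Ro.from_euler('z',r)
    return R.as_euler('xyz')
AX=np.array([0.5775,0.145])
E
python3 - <<'E'
from h import *
d=np.deg2rad
for r in (0,90,-90,180):
  for t in (-10,0,10,20,30):
    out=[]
    for a in (-70,-60,-50,-40,-30,-20,-10):
        q=solve_ik([0.521,0.272,0.100],ori(d(a),d(t),d(r)))
        out.append(f"{a}:"+("--" if q is None else str(np.round(q,2).tolist())))
    print(r,t,*out)
E
```

```text
0 -10 -70:-- -60:-- -50:-- -40:-- -30:-- -20:-- -10:--
0 0 -70:-- -60:-- -50:-- -40:-- -30:-- -20:[1.01, 1.06, -0.76, -1.82, -1.36, 0.0] -10:[0.97, 1.11, -0.88, -1.98, -1.15, 0.0]
0 10 -70:-- -60:[0.96, 1.13, 0.39, 2.01, -1.1, 2.79] -50:[0.99, 1.03, 0.17, 1.74, -1.23, 2.62] -40:[1.01, 0.89, -0.08, 1.26, -1.35, 2.24] -30:[1.01, 0.72, -0.47, 0.2, -1.39, 1.38] -20:[1.0, 0.74, -0.77, -0.83, -1.29, 0.66] -10:[0.96, 0.82, -0.92, -1.34, -1.1, 0.36]
0 20 -70:[0.91, 1.09, 0.51, 1.96, -0.92, 2.64] -60:[0.94, 0.98, 0.29, 1.72, -1.03, 2.48] -50:[0.97, 0.87, 0.07, 1.41, -1.13, 2.25] -40:[0.98, 0.74, -0.18, 0.95, -1.2, 1.89] -30:[0.99, 0.62, -0.45, 0.34, -1.22, 1.4] -20:[0.97, 0.56, -0.7, -0.29, -1.14, 0.93] -10:[0.93, 0.57, -0.88, -0.77, -1.0, 0.6]
0 30 -70:[0.88, 0.96, 0.41, 1.74, -0.84, 2.43] -60:[0.91, 0.85, 0.21, 1.5, -0.93, 2.25] -50:[0.93, 0.74, 0.0, 1.21, -1.0, 2.01] -40:[0.94, 0.63, -0.21, 0.85, -1.04, 1.71] -30:[0.94, 0.53, -0.43, 0.43, -1.04, 1.36] -20:[0.92, 0.46, -0.63, 0.02, -0.97, 1.02] -10:[0.88, 0.42, -0.79, -0.34, -0.85, 0.72]
90 -10 -70:-- -60:-- -50:-- -40:-- -30:-- -20:-- -10:
[... 2592 characters left out ...]
-60:[0.94, 0.98, 0.29, 1.72, -1.03, -0.66] -50:[0.97, 0.87, 0.07, 1.41, -1.13, -0.89] -40:[0.98, 0.74, -0.18, 0.95, -1.2, -1.25] -30:[0.99, 0.62, -0.45, 0.34, -1.22, -1.75] -20:[0.97, 0.56, -0.7, -0.29, -1.14, -2.21] -10:[0.93, 0.57, -0.88, -0.77, -1.0, -2.55]
180 30 -70:[0.88, 0.96, 0.41, 1.74, -0.84, -0.71] -60:[0.91, 0.85, 0.21, 1.5, -0.93, -0.89] -50:[0.93, 0.74, 0.0, 1.21, -1.0, -1.13] -40:[0.94, 0.63, -0.21, 0.85, -1.04, -1.43] -30:[0.94, 0.53, -0.43, 0.43, -1.04, -1.78] -20:[0.92, 0.46, -0.63, 0.02, -0.97, -2.12] -10:[0.88, 0.42, -0.79, -0.34, -0.85, -2.42]<sys>:0: UserWarning: Gimbal lock detected. Setting third angle to zero since it is not possible to uniquely determine all angles.
```

View pics/scene0.png

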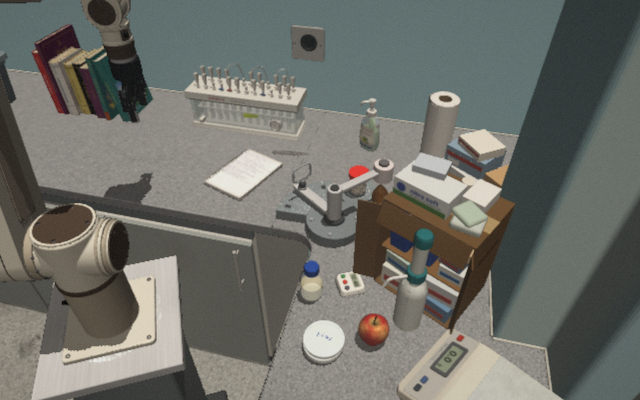

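View pics/top0.png

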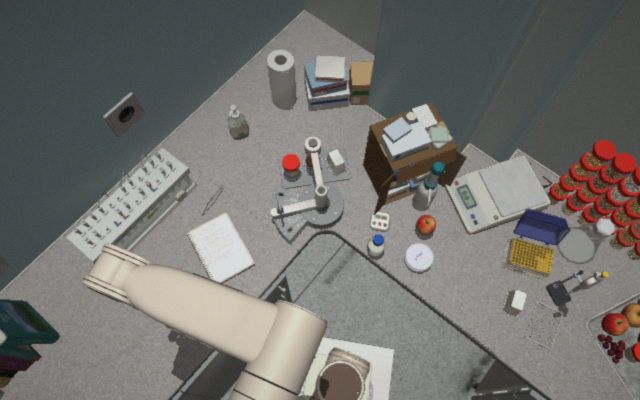

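```bash
cat >> h.py <<'E'
import warnings; warnings.filterwarnings("ignore")
A=np.deg2rad(-50); T=np.deg2rad(20); O=ori(A,T)
Z=Ro.from_euler('xyz',O).as_matrix()[:,2]
AX=np.array([0.577,0.145]); PH=np.deg2rad(113.45)
def tcp(th,zaxis,y=0.,depth=0.027):
    """TCP for the finger axis crossing the ring plane (swing th) at height zaxis, offset y along bar"""
    p=PH+th; c=AX+.14*np.array([np.cos(p),np.sin(p)]); yd=np.array([np.sin(p),-np.cos(p)])
    return np.r_[c+y*yd,zaxis]+Z*depth
def st(tag=""):
    s=readout.sense(); print(tag,round(s["clock"],2),"p",np.round(s["ee_pos"],4),"F",np.round(s["wrist_force"],1),"op",round(s["opening"],3)); return s
E
python3 - <<'E'
from h import *
import cv2
for th in (0,.25,.49):
  for z in (.107,.135): print(th,z,solve_ik(tcp(th,z),O) is not None, np.round(solve_ik(tcp(th,z),O),2))
pre=tcp(0,.107)-Z*.09
fingers.move_gripper(0.0); st("shut")
manip.goto(pre+[0,0,.08],O); st("high")
manip.servo_line(pre,vel=.12); st("pre")
for c in ("scene","top"):
    im,_=vision.camera(c)
    u={"scene":(200,100),"top":(180,130)}[c]
    cv2.imwrite(f"pics/{c}1.png",cv2.resize(im[u[1]:u[1]+150,u[0]:u[0]+200,::-1],None,fx=4,fy=4,interpolation=2))
    for t in ("ring_bar","ring_window"):
        r=vision.spot_point(c,t); print(t,[(np.round(x["location"],3).tolist(),round(x["score"],2)) for x in r[:1]])
E
```

```text
0 0.107 True [ 0.93  0.85  0.03  1.31 -1.16  2.17]
0 0.135 True [ 0.93  0.81  0.04  1.36 -1.16  2.17]
0.25 0.107 True [ 0.95  0.81 -0.06  1.3  -1.14  2.22]
0.25 0.135 True [ 0.95  0.77 -0.05  1.35 -1.14  2.22]
0.49 0.107 True [ 0.96  0.77 -0.16  1.26 -1.14  2.24]
0.49 0.135 True [ 0.96  0.73 -0.15  1.31 -1.14  2.24]
shut 2.17 p [0.1163 0.4863 0.2313] F [ 0.8 -0.7 -0.4] op 0.0
high 3.62 p [0.483  0.3192 0.209 ] F [ 0.1 -0.1  0.4] op 0.0
pre 4.43 p [0.4834 0.3191 0.1291] F [-0.1 -1.4  0.1] op -0.0
ring_bar [([0.521, 0.271, 0.13], 0.53)]
ring_window []
ring_bar [([0.523, 0.275, 0.132], 0.46)]
ring_window [([0.521, 0.274, 0.105], 0.56)]
```

View pics/scene1.png

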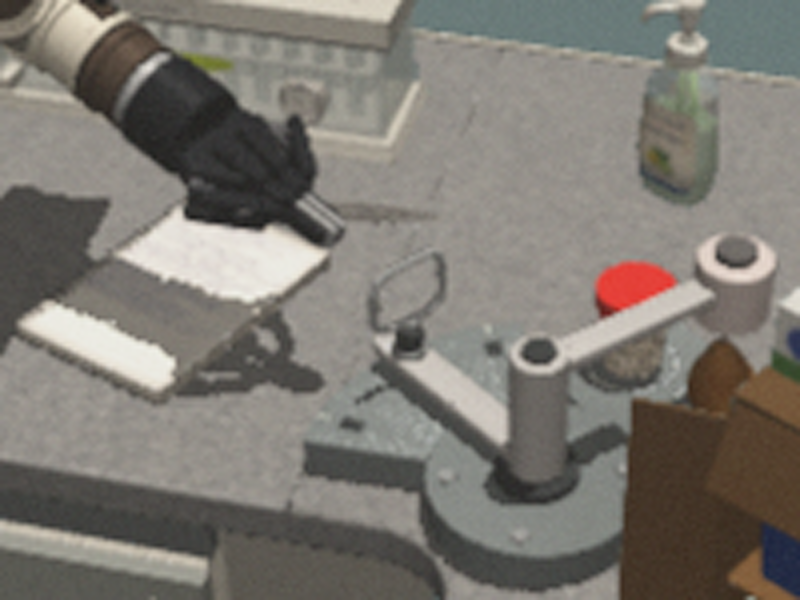

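View pics/top1.png

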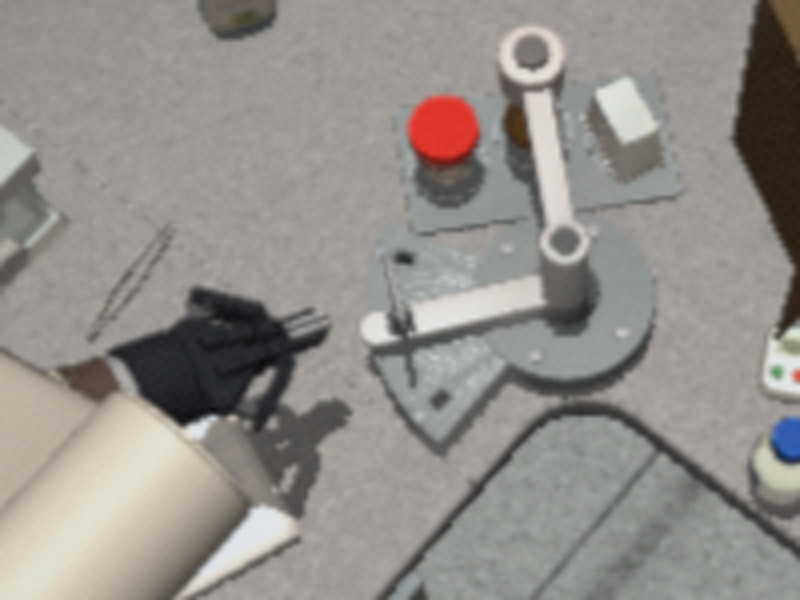

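The scene crop shows the shut fingers at (325,225) lined up with the ring at (405,290). The top crop shows the ring plane at (400,320) and the target hole at (440,400). Next I insert and lift.

Run:
```python
from h import *
import cv2
s0=st("pre")["wrist_force"]
def F(): return readout.sense()["wrist_force"]-s0
for b in (.06,.03,0):
    manip.servo_line(tcp(0,.107)-Z*b,vel=.08)
    f=F(); st("ins")
    if np.linalg.norm(f)>12: print("STOP"); raise SystemExit
for z in (.112,.116,.120,.124,.128):
    manip.servo_line(tcp(0,z),vel=.05); f=F(); st(f"z{z}")
    if np.linalg.norm(f)>20: print("STOP"); break
im,_=vision.camera("scene"); cv2.imwrite("pics/scene2.png",cv2.resize(im[130:230,250:400,::-1],None,fx=5,fy=5,interpolation=2))
r=vision.spot_point("scene","ring_bar"); print([(np.round(x["location"],3).tolist(),round(x["score"],2)) for x in r[:1]])
```

```text
pre 4.73 p [0.4834 0.319  0.1292] F [-0.4 -0.5 -0.3] op -0.0
ins 5.26 p [0.5014 0.297  0.1185] F [ 0.4  0.3 -0.9] op -0.0
ins 5.78 p [0.5194 0.2759 0.1082] F [ 0.3  0.8 -0.9] op 0.0
ins 6.31 p [0.5375 0.2543 0.098 ] F [ 0.2  0.2 -0.1] op 0.0
z0.112 6.56 p [0.5376 0.2548 0.1034] F [-0.  -0.2 -0.2] op 0.0
z0.116 6.81 p [0.5376 0.2543 0.1071] F [1.2 0.5 0.3] op -0.0
z0.12 7.06 p [0.5371 0.2537 0.1099] F [ 0.2  0.7 -5.1] op 0.0
z0.124 7.31 p [0.5373 0.2538 0.1144] F [-1.7 -0.1 -5.7] op -0.0
z0.128 7.56 p [0.5375 0.2539 0.1188] F [ 0.7  0.  -6.6] op -0.0
[([0.559, -0.062, 0.003], 0.53)]
```

View pics/scene2.png

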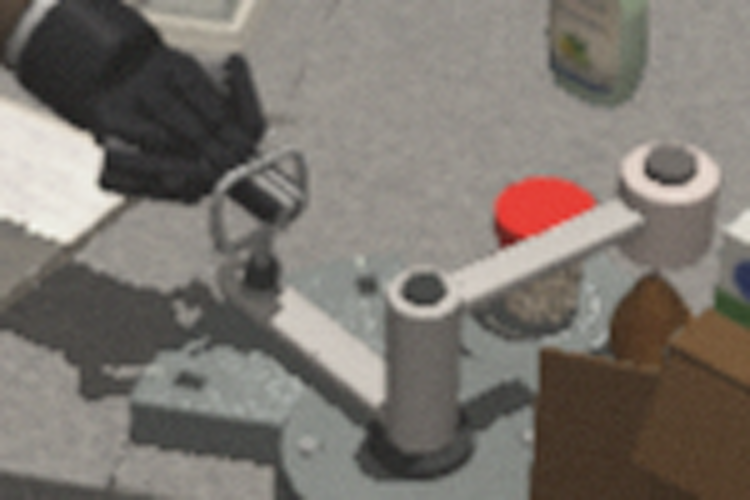

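The crop shows the fingers through the ring at about (265,190) with the bar lying on top and the pin stem extended. Contact came at an axis height of about 0.118 m. I lift to about 16 mm and swing.

Run:
```python
from h import *
import cv2
s0=np.array([-.2,-.2,-.4])
def F(): return readout.sense()["wrist_force"]-s0
manip.servo_line(tcp(0,.134),vel=.05); st("up")
for th in (.06,.12,.18,.24,.30,.36,.41):
    manip.servo_line(tcp(th,.134,y=-.008),vel=.08); f=F(); st(f"th{th}")
    if np.linalg.norm(f[:2])>12 or f[2]<-20: print("STOP"); break
def look(c,ts):
    im,_=vision.camera(c)
    for t in ts: print(c,t,[(np.round(x["location"],3).tolist(),round(x["score"],2)) for x in vision.spot_point(c,t)[:1]])
    return im
im=look("scene",["head","sample_cup","ring_bar"])
im=look("top",["head","sample_cup","ring_bar"]); cv2.imwrite("pics/top3.png",cv2.resize(im[130:230,230:380,::-1],None,fx=5,fy=5,interpolation=2))
```

```text
up 7.92 p [0.5376 0.254  0.125 ] F [-0.4 -0.8 -7.2] op -0.0
th0.06 8.28 p [0.5226 0.2466 0.1247] F [-0.1 -1.3 -7.8] op 0.0
th0.12 8.54 p [0.5156 0.2424 0.1247] F [ 0.  -0.7 -7.6] op -0.0
th0.18 8.8 p [0.5087 0.2376 0.1247] F [-0.5  0.7 -6.5] op -0.0
th0.24 9.06 p [0.5021 0.2323 0.1247] F [-2.1  0.8 -6.8] op 0.0
th0.3 9.32 p [0.4959 0.2266 0.1247] F [-1.7  1.7 -6.9] op 0.0
th0.36 9.57 p [0.49   0.2206 0.1247] F [-3.   1.8 -8. ] op 0.0
th0.41 9.82 p [0.4854 0.2154 0.1247] F [-4.6  3.1 -6.9] op 0.0
scene head [([0.696, 0.264, 0.096], 0.79)]
scene sample_cup [([0.695, 0.269, 0.005], 0.76)]
scene ring_bar [([0.468, 0.238, 0.146], 0.67)]
top head [([0.693, 0.269, 0.092], 0.62)]
top sample_cup [([0.472, 0.238, 0.148], 0.7)]
top ring_bar []
```

View pics/top3.png

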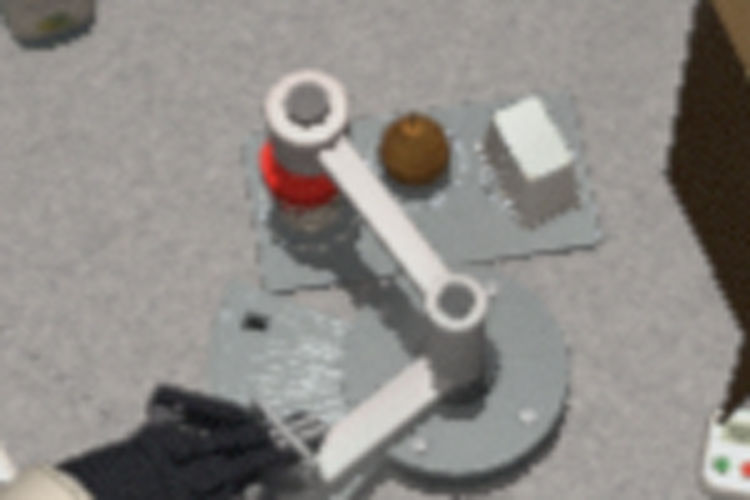

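The top crop shows the head at (305,105) almost over the red cup, with the arm at about 0.46 rad, just short of the hole. I lower until the pin rides on the plate, then nudge until it drops.

Run:
```python
from h import *
s0=np.array([-.2,-.2,-.4])
def F(): return np.mean([readout.sense()["wrist_force"] for _ in range(1)],0)-s0
for z in (.130,.127,.124,.121):
    manip.servo_line(tcp(.41,z,y=-.008),vel=.05); f=F(); st(f"z{z}")
def look(c,ts):
    vision.camera(c)
    for t in ts: print(c,t,[(np.round(x["location"],4).tolist(),round(x["score"],2)) for x in vision.spot_point(c,t)[:1]])
look("scene",["ring_bar","head"]); look("top",["ring_bar","head"])
```

```text
z0.13 10.47 p [0.4857 0.2156 0.1208] F [-3.7  3.2 -7.6] op -0.0
z0.127 10.72 p [0.4858 0.2156 0.118 ] F [-4.1  2.8 -6.4] op -0.0
z0.124 10.97 p [0.4865 0.2153 0.1161] F [0.7 0.5 1.6] op -0.0
z0.121 11.22 p [0.4858 0.2152 0.1121] F [ 0.3 -0.4  0.1] op 0.001
scene ring_bar [([0.4699, 0.2344, 0.1401], 0.69)]
scene head [([0.6996, 0.2609, 0.0933], 0.91)]
top ring_bar [([0.4689, 0.2407, 0.1384], 0.57)]
top head [([0.6938, 0.2659, 0.095], 0.72)]
```

Run:
```python
from h import *
s0=np.array([-.2,-.2,-.4])
manip.servo_line(tcp(.41,.112,y=-.008),vel=.05); st("low")
for i in range(1,16):
    th=.41+.01*i
    manip.servo_line(tcp(th,.112,y=-.008),vel=.03)
    f=readout.sense()["wrist_force"]-s0
    p=PH+th; yd=np.array([np.sin(p),-np.cos(p)]); lat=f[:2]@yd
    vision.camera("scene"); r=vision.spot_point("scene","ring_bar")
    loc=r[0]["location"] if r else None
    print(round(th,3),"lat",round(lat,1),np.round(f,1),None if loc is None else np.round(loc,4),round(readout.sense()["clock"],1))
    if abs(lat)>9 or np.linalg.norm(f)>14: print("STOP"); break
    if loc is not None and np.linalg.norm(loc[:2]-[.47,.235])<.02 and loc[2]<.1345: print("dropped?"); break
```

```text
low 11.86 p [0.4854 0.2151 0.1023] F [0.5 1.1 0.1] op -0.0
0.42 lat 0.4 [ 0.9 -0.3  0.1] [0.4714 0.232  0.1406] 12.2Traceback (most recent call last):
  File "<stdin>", line 13, in <module>
TypeError: unsupported operand type(s) for -: 'list' and 'list'
```

Run:
```python
from h import *
s0=np.array([-.2,-.2,-.4])
for i in range(2,20):
    th=.41+.01*i
    manip.servo_line(tcp(th,.112,y=-.008),vel=.03)
    f=readout.sense()["wrist_force"]-s0
    p=PH+th; yd=np.array([np.sin(p),-np.cos(p)]); lat=f[:2]@yd
    vision.camera("scene"); r=vision.spot_point("scene","ring_bar")
    loc=np.array(r[0]["location"]) if r else None
    print(round(th,3),"lat",round(lat,1),np.round(f,1),None if loc is None else np.round(loc,4),round(readout.sense()["clock"],1))
    if abs(lat)>9 or np.linalg.norm(f)>14: print("STOP"); break
    if loc is not None and np.linalg.norm(loc[:2]-[.47,.235])<.02 and loc[2]<.1345: print("dropped?"); break
```

```text
0.43 lat 1.1 [0.8 0.8 1.7] [0.4681 0.2333 0.1395] 12.6
0.44 lat 0.7 [0.5 0.4 0.2] [0.4711 0.2327 0.1378] 12.9
0.45 lat -0.1 [ 0.1 -0.2  1.1] [0.4693 0.2332 0.1388] 13.3
0.46 lat 0.8 [0.7 0.4 0.4] [0.4693 0.2339 0.1384] 13.6
0.47 lat 0.8 [ 0.7  0.5 -0.7] [0.4705 0.2337 0.1407] 14.0
0.48 lat -0.3 [ 0.4 -0.7  0.2] [0.4708 0.2335 0.1414] 14.3
0.49 lat 1.1 [0.9 0.8 0.5] [0.469  0.2365 0.1389] 14.7
0.5 lat 0.5 [0.4 0.3 1.3] [0.4691 0.2296 0.1296] 15.0
dropped?
```

Run:
```python
from h import *
import cv2
for c in ("scene","top"):
  for k in range(2):
    im,_=vision.camera(c)
    for t in ("ring_bar","head","sample_cup"):
        r=vision.spot_point(c,t); print(c,t,[(np.round(x["location"],4).tolist(),round(x["score"],2)) for x in r[:1]])
  if c=="scene": cv2.imwrite("pics/scene4.png",cv2.resize(im[130:230,250:400,::-1],None,fx=5,fy=5,interpolation=2))
st()
```

```text
scene ring_bar [([0.469, 0.2303, 0.1306], 0.66)]
scene head [([0.6945, 0.2639, 0.0945], 0.93)]
scene sample_cup [([0.6918, 0.2697, 0.0051], 0.62)]
scene ring_bar [([0.4708, 0.2332, 0.1321], 0.48)]
scene head [([0.6943, 0.2667, 0.0921], 0.62)]
scene sample_cup [([0.6951, 0.2666, 0.0057], 0.93)]
top ring_bar [([0.4702, 0.2326, 0.1333], 0.45)]
top head [([0.6891, 0.273, 0.0926], 0.85)]
top sample_cup [([0.6948, 0.2651, 0.0064], 0.57)]
top ring_bar [([0.4684, 0.2331, 0.1306], 0.38)]
top head [([0.69, 0.2721, 0.0923], 0.91)]
top sample_cup [([0.4712, 0.2305, 0.1081], 0.64)]
 15.81 p [0.4779 0.2052 0.1028] F [-0.5  0.3  0.6] op 0.0
```

View pics/scene4.png

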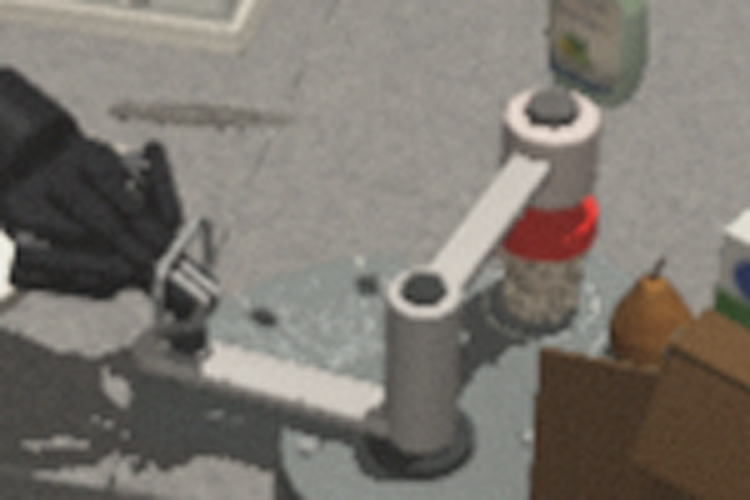

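The pin has dropped: the bar is at z ≈ 0.132 m, and the crop shows the ring low at (185,265) with the head at (550,105) over the cup. I back the fingers out along the tool axis.

Run:
```python
from h import *
import cv2
manip.servo_line(tcp(.489,.109,y=-.004),vel=.04); st("centre")
for b in (.03,.06,.10):
    manip.servo_line(tcp(.489,.109,y=-.004)-Z*b,vel=.08); st("out")
    if np.linalg.norm(readout.sense()["wrist_force"])>12: print("STOP"); raise SystemExit
p=tcp(.489,.109,y=-.004)-Z*.10
manip.servo_line(p+[0,0,.10],vel=.12); manip.hold(.5); st("clear")
for c in ("scene","top"):
    im,_=vision.camera(c)
    if c=="scene": cv2.imwrite("pics/scene5.png",cv2.resize(im[100:250,200:400,::-1],None,fx=4,fy=4,interpolation=2))
    for t in ("ring_bar","head","sample_cup"):
        r=vision.spot_point(c,t); print(c,t,[(np.round(x["location"],4).tolist(),round(x["score"],2)) for x in r[:1]])
```

```text
centre 16.12 p [0.4815 0.2099 0.0996] F [-0.4 -0.2 -0.8] op 0.0
out 16.64 p [0.4632 0.2313 0.1099] F [-0.3 -0.5  0.6] op -0.0
out 17.17 p [0.4451 0.2526 0.1201] F [-0.3 -0.3 -0. ] op -0.0
out 17.82 p [0.421  0.2813 0.1338] F [ 0.3 -0.4 -0.2] op -0.0
clear 19.3 p [0.4209 0.2816 0.2338] F [-0.3  0.4 -0.2] op 0.0
scene ring_bar [([0.4656, 0.2325, 0.1345], 0.49)]
scene head [([0.6941, 0.2668, 0.0945], 0.75)]
scene sample_cup [([0.6935, 0.2678, 0.0053], 0.67)]
top ring_bar [([0.4692, 0.2327, 0.1333], 0.6)]
top head [([0.6909, 0.2681, 0.0909], 0.75)]
top sample_cup [([0.6965, 0.2661, 0.0072], 0.45)]
```

View pics/scene5.png

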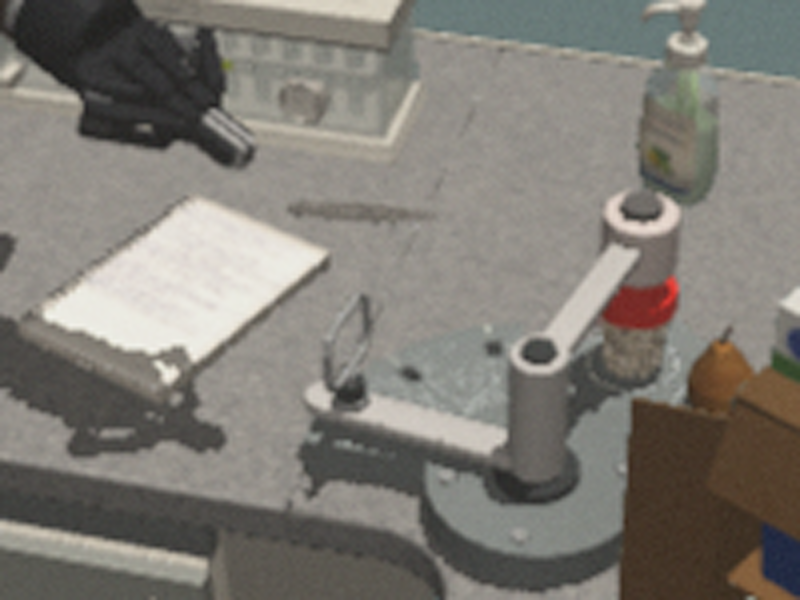

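The crop shows the ring sitting low on its guide at (350,360), as at the start, with the head over the cup at (640,230) and the gripper clear. One quick averaged check of the pin height before I hand in.

Run:
```python
from h import *
z=[]
for k in range(6):
    for c in ("scene","top"):
        vision.camera(c)
        for t,h in (("ring_bar",.132),("ring_window",.107)):
            for x in vision.spot_point(c,t)[:1]:
                if np.linalg.norm(np.array(x["location"])[:2]-[.468,.232])<.015: z.append(x["location"][2]-h)
print(len(z),np.mean(z),np.median(z),np.std(z)); 
if np.median(z)<.002: print(job.hand_in())
```

```text
21 -0.0013857142857142857 -0.0012999999999999956 0.0018966852574917104
the job is handed in; nothing more can be done
None
```

The job is handed in: I hooked the ring, lifted the pin, swung the arm one hole round to the cup, and the pin dropped into that hole. Camera readings put the pin at its seated height and the head within about 6 mm of the cup's axis, and the gripper finished clear; no verdict came back from the hand-in.

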